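# Index a clamped speaker grille to its third station and lock it

### The arm

A 6-joint arm with a two-finger parallel gripper is mounted at the origin on a cart in front of the work surface, level with it; the furniture and walls round the work are solid. World frame = base frame: x ahead of the robot, y to its left, z up, the work surface at z = 0. Lengths are in m, angles in rad, forces in N, time in s.
With the tool pointing down it reaches from about 0.35 to 0.975 m from the base axis. Payload 4.9 kg.
Tool frame: the origin (TCP) lies at the very end of the fingers, on their centre line; the grasp point (between the pads) lies 19 mm behind it; z points along the fingers, y is the line along which they close (so a half turn about z gives the same grasp; the last joint's range is limited). The gripper opens to 85 mm and grips with 20 to 120 N. Pads are 22 mm wide; open, the fingers measure 114 mm over their backs; the gripper's body (76 mm by 85 mm) begins 54 mm behind the grasp point. The pads swing forward as they close: fully open they stand 13 mm farther back than shut.
Start: joints at [1.182, 0.053, 1.613, -0, 1.476, -0.119], TCP at [0.167, 0.602, 0.231] pointing down, gripper open.
Joint ranges: [-3.01, 3.01], [-1.01, 2.22], [0.06, 2.58], [-1.02, 4.17], [0.09, 2.62], [-3.14, 3.14]. Speed limits (rad/s): [2.57, 2.57, 3.14, 3.14, 3.14, 3.14].

### API

Orientations are given as a unit quaternion [w, x, y, z].
In Python, from plant import manip gives the robot as it stands.
- The arm moves only by the tool play_rows, never from a script. Its argument "series" is a list that holds one entry, the list of rows, each a list of 7 numbers: the shift along the world's x, y, z in m, then the turn, a rotation vector about the world's x, y, z in degrees, then the opening, from 0 (shut) to 1 (fully open). In form: [[[dx, dy, dz, rx, ry, rz, grip], ...]]. A call has 1 to 10 rows; each row shifts and turns the commanded pose from where the row before left it; what a row does not reach is not made up. A row lasts 1/10 s, in which the tool goes at most 50 mm and 8.59 degrees, less where a joint would pass 70% of its speed; a pose out of reach is approached as far as the arm can. A call with a gripper value outside its range is refused whole. The fingers move at their own pace and stop on an object; the grip force is fixed at half the most. Time passes only in rows, so rows that do not move let the fingers close. It gives the time, the measured TCP pose, the force, the opening and the grip force at its end, in the units of the state.
- manip.state(): the state, without advancing time (a new reading comes with each control period).
- manip.grab_frame(name): name is "scene" or "side" or "wrist"; returns a dict with "frame" (480x640x3 uint8, blue, green, red), "mtx" (3x3 intrinsics, pixels), "R" (3x3) and "t" (3): a world point X has camera coordinates R X + t. Camera axes: x right, y down, z forward; pixel columns grow to the right and rows downward; lengths in m; the calibration is good to about 2 mm. A picture is of the moment at which its call begins. There is no depth.
- manip.job_done(): hands the job in; it is judged then, once.
The state is a dict: "time": time; "joint_pos": joint angles; "joint_vel": joint speeds; "joint_efforts": joint torques, N m; "tool_pos": TCP position; "tool_rot": TCP orientation; "contact_force": force on the tool from outside, world axes, zero at the start; "ft_torque": the same for the moment, N m; "gripper_width": opening from 0.0 (shut) to 1.0 (fully open); "grasp_force": force on a finger pad.
Only numpy, scipy, OpenCV 4.12 (cv2) and the standard library are available. Lean on these libraries where they do the work, as an engineer would, in place of code of your own. Each camera call takes 0.05 s, during which the arm holds its last target. There are 200 camera calls.

### The job

Turn the index fixture's knob clockwise (seen from above) until it drops into its third click, counting the clicks by feel, and leave it resting in that click. Then press the lock button beside it all the way down so that the grille is held for clip fitting. The lock pin fits only at the third click, so never press it hard onto the index plate anywhere else, and leave the small things lying around undisturbed.

Things in the scene. Friction and masses are not known exactly. Their poses are not given: they have to be found in the camera images.
- fixture: Round grey cast index fixture fixed to the bench, 198 mm across its foot (four lugs reach 119 mm from the centre), 45 mm high. Origin: centre of its underside, z up. On top a turntable (126 mm across) with a round black speaker grille (118 mm across, upper face 63 mm above the bench) and a knob in the middle; on the side of its own -y axis, 82 mm from the centre, the lock button.
- knob_grip (a point): Point on the axis of the round ribbed black knob, half-way up the part to grip, 92 mm above the bench; fixed to the fixture, so it does not turn. The knob is an upright cylinder 39 mm across from 72 to 110 mm above the bench (top at 113 mm) that can be gripped at any yaw. It starts at an unknown angle in a smooth zone before the first click, where turning takes only 0.03 N m.
- dial: The turning part: turntable, grille and knob in one, 2.15 rad between its stops. Origin on the axis, at the bench top; its yaw at the clicks is not known. Going clockwise there are four clicks, unevenly spaced by 0.25 to 0.45 rad: the first 0.1 to 0.85 rad from the start, the third 0.7 to 1.5 rad. A click is a notch about 0.13 rad wide that a sprung ball drops into.
- knob_top (a point): Centre of the knob's top, 113 mm above the bench. How a click feels at the knob, turned slowly clockwise: it first pulls itself onward (about 0.3 N m, some ten times the smooth zone's drag), is slack at the bottom of the notch, then resists as much until the ball is out. Released within about 0.04 rad of the bottom it settles there by itself.
- lock_top (a point): Centre of the top of the lock button, a round dark steel cap 22 mm across, 82 mm above the bench when up and 68 mm when fully down. It moves straight down against about 3 N of friction and stays where it is left.
- lock (a joint): Travel of the lock button downward in m: 0 up (start), 0.014 fully down. From 0.004 its pin meets the index plate hidden inside; only at the third click is there a slot (about 3 mm of play each side, 82 mm from the axis) that lets it go on down.
- clip_tin: Bystander: small grey metal tin of clips, 69 mm across, 48 mm high; origin at the centre of its underside.
- connector: Bystander: white plug connector with short wires, 57x33x13 mm; origin at the centre of its underside.
- pen: Bystander: white marker pen with black cap, 101 mm long, 12 mm thick; origin at the centre of its underside. (Farther right, about 0.35 to 0.6 m to the right of the robot's centre line, stands a tall open carton with spread flaps, fixed: keep the arm clear of it.)
Mind the look-alikes: they are no part of the job. There is more than one size of the fixture; the job needs the larger.

How it is judged:
By the outcome, as a careful person would: the job done as asked, in the order asked, and still so for the second after the job is handed in, with the robot touching nothing.
It also fails if it takes over 72 s, if anything falls off the work surface, if the arm or the gripper's body presses on something with over 40 N, if the wrist force passes 120 N, or if a joint passes its speed limit or range.

## Working session

There is one attempt and no reset: what is moved stays moved. The work goes in short steps, Python scripts to look and compute and a tool call to move; the robot and the scene stay as the last step left them, time stands still between calls to the robot, and variables do not carry over. Pictures are saved under pics/ and viewed, at most 10 in all, crops included, and the job is handed in when it is done.

Besides the shell and the picture viewer there is one more tool, called after ">>>" as name(argument=value, ...), one argument or row to a line, values as JSON. play_rows: Moves the arm, as the interface text tells. Its arguments: {"type":"object","properties":{"series":{"type":"array"}},"required":["series"]}

```bash
mkdir -p pics
python3 - <<'E'
from plant import manip
import cv2,numpy as np
s=manip.state();print({k:np.round(v,3).tolist() for k,v in s.items()})
fs=[]
for n in("scene","side"):
    f=manip.grab_frame(n);np.savez(f"{n}0.npz",**f);cv2.imwrite(f"pics/{n}0.png",f["frame"])
    print(n,f["mtx"].round(1).tolist(),f["R"].round(3).tolist(),f["t"].round(3).tolist())
E
```

```text
{'time': 0.0, 'joint_pos': [1.182, 0.053, 1.614, -0.0, 1.476, -0.119], 'joint_vel': [0.0, -0.0, 0.002, 0.001, 0.0, -0.0], 'joint_efforts': [0.0, -39.369, -37.017, -0.0, 0.007, -0.0], 'tool_pos': [0.166, 0.602, 0.23], 'tool_rot': [-0.0, 0.134, 0.991, -0.001], 'contact_force': [0.09, 0.156, -0.376], 'ft_torque': [0.018, 0.014, -0.028], 'grasp_force': 0.0, 'gripper_width': 1.002}
scene [[620.4, 0.0, 319.0], [0.0, 620.4, 234.1], [0.0, 0.0, 1.0]] [[0.715, -0.699, 0.005], [-0.365, -0.379, -0.85], [0.596, 0.606, -0.526]] [-0.381, 0.334, 0.917]
side [[563.2, 0.0, 317.3], [0.0, 563.2, 238.8], [0.0, 0.0, 1.0]] [[0.911, -0.412, 0.006], [-0.273, -0.613, -0.741], [0.309, 0.674, -0.671]] [-0.542, 0.277, 0.798]
```

View pics/scene0.png

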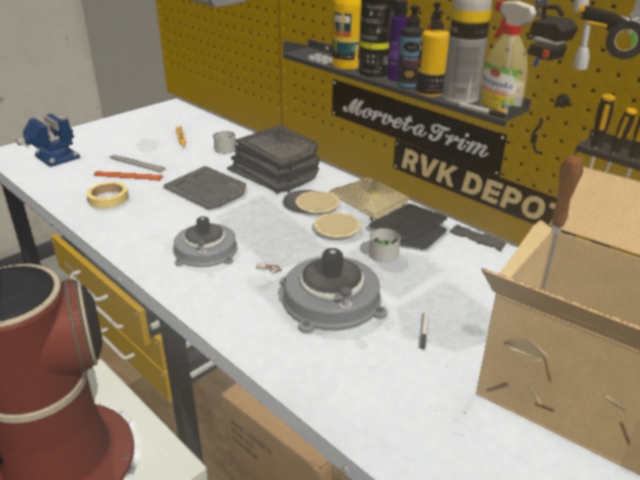

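View pics/side0.png

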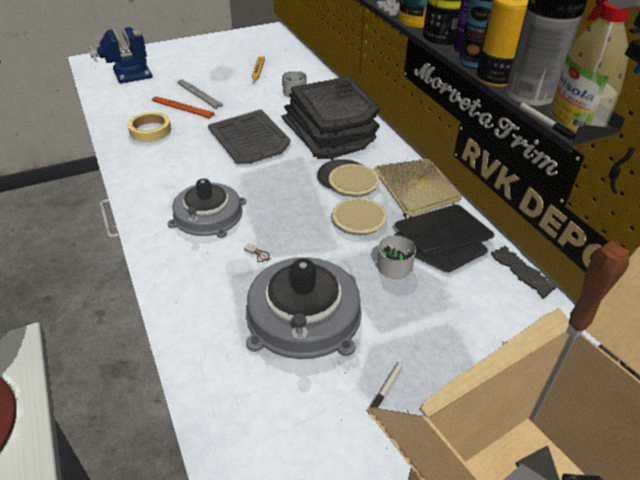

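The scene view has two candidate fixtures. The small one is at (205,242) in scene and (206,207) in side. The large one is at (332,288) and (304,305). The job needs the larger, so the second fits. I'll triangulate it and confirm with one enlarged crop.

```bash
cat > h.py <<'E'
import numpy as np,cv2
def load(n): return dict(np.load(n))
def ray(f,p):
    d=f["R"].T@np.linalg.solve(f["mtx"],[p[0],p[1],1.]);return -f["R"].T@f["t"],d
def plane(f,p,z):
    c,d=ray(f,p);return c+d*(z-c[2])/d[2]
def tri(f,p,g,q):
    A=[];b=[]
    for F,P in((f,p),(g,q)):
        c,d=ray(F,P);d/=np.linalg.norm(d);M=np.eye(3)-np.outer(d,d);A.append(M);b.append(M@c)
    return np.linalg.lstsq(np.vstack(A),np.hstack(b),rcond=None)[0]
def proj(f,X):
    q=f["mtx"]@(f["R"]@np.array(X)+f["t"]);return q[:2]/q[2]
E
python3 - <<'E'
from h import *
a,b=load("scene0.npz"),load("side0.npz")
print("knob",tri(a,(332,252),b,(303,263)),plane(a,(332,252),.113),plane(b,(303,263),.113))
print("lock",tri(a,(347,293),b,(299,320)),plane(a,(347,293),.082),plane(b,(299,320),.082))
print("small",tri(a,(203,219),b,(204,181)))
A=cv2.resize(a["frame"][230:340,265:400],None,fx=3,fy=3,interpolation=2)
B=cv2.resize(b["frame"][245:365,235:375],None,fx=2.75,fy=2.75,interpolation=2)[:330]
cv2.imwrite("pics/crop.png",np.hstack([A,B]))
for n,X in(("tin",plane(a,(384,258),0)),("conn",plane(b,(257,253),0)),("pen",plane(b,(386,385),0))):print(n,X)
E
```

```text
knob [0.57151953 0.00547233 0.1051283 ] [ 0.56225591 -0.0045102   0.113     ] [ 5.68597413e-01 -3.04071164e-04  1.13000000e-01]
lock [ 0.52998375 -0.07504889  0.07155461] [ 0.51919068 -0.08612799  0.082     ] [ 0.52680742 -0.08137731  0.082     ]
small [0.49551401 0.3308328  0.07266587]
tin [0.75126508 0.01769746 0.        ]
conn [5.43020473e-01 1.66218803e-01 1.11022302e-16]
pen [ 0.62383974 -0.19036916  0.        ]
```

View pics/crop.png

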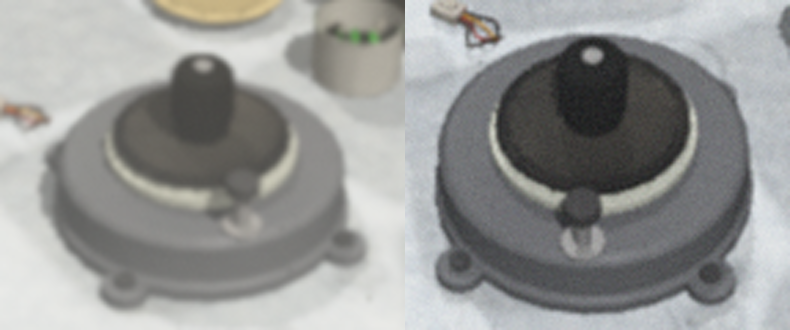

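The crop confirms the larger fixture. It has the knob with the white dot at scene (333,252) and side (303,265), and the lock cap at scene (345,289) and side (300,317). I'll move above it.

>>> play_rows(
  series=[
    [[0.025, -0.0376, 0.002, 0, 0, 0, 1], [0.025, -0.0376, 0.002, 0, 0, 0, 1], [0.025, -0.0376, 0.002, 0, 0, 0, 1], [0.025, -0.0376, 0.002, 0, 0, 0, 1], [0.025, -0.0376, 0.002, 0, 0, 0, 1], [0.025, -0.0376, 0.002, 0, 0, 0, 1], [0.025, -0.0376, 0.002, 0, 0, 0, 1], [0.025, -0.0376, 0.002, 0, 0, 0, 1], [0.025, -0.0376, 0.002, 0, 0, 0, 1], [0.025, -0.0376, 0.002, 0, 0, 0, 1]],
  ],
)

```text
time: 1.1
tool_pos: [0.417, 0.2246, 0.251]
tool_rot: [-0.0, 0.134, 0.991, 0.0]
contact_force: [0.1, 0.8, -0.2]
gripper_width: 0.999
grasp_force: 0.0
```

>>> play_rows(
  series=[
    [[0.025, -0.0376, 0, 0, 0, 0, 1], [0.025, -0.0376, 0, 0, 0, 0, 1], [0.025, -0.0376, 0, 0, 0, 0, 1], [0.025, -0.0376, 0, 0, 0, 0, 1], [0.025, -0.0376, 0, 0, 0, 0, 1], [0.025, -0.0376, 0, 0, 0, 0, 1], [0, 0, 0, 0, 0, 0, 1], [0, 0, 0, 0, 0, 0, 1]],
  ],
)

```text
time: 1.9
tool_pos: [0.5665, -0.0, 0.2504]
tool_rot: [-0.001, 0.135, 0.991, 0.0]
contact_force: [-0.5, 0.5, -0.7]
gripper_width: 0.997
grasp_force: 0.0
```

Run:
```python
from plant import manip
from h import *
s=manip.state();print({k:np.round(v,3).tolist() for k,v in s.items()})
f=manip.grab_frame("wrist");np.savez("w1.npz",**f);cv2.imwrite("pics/w1.png",f["frame"])
print((-f["R"].T@f["t"]).round(3),f["R"].round(3).tolist())
print("knob",proj(f,(.567,-.001,.113)),"lock",proj(f,(.526,-.08,.082)))
```

```text
{'time': 1.9, 'joint_pos': [-0.132, -0.096, 1.727, 0.0, 1.512, -1.431], 'joint_vel': [0.037, -0.025, 0.02, 0.002, 0.004, 0.001], 'joint_efforts': [-1.144, -32.544, -37.789, -0.074, -0.051, -0.015], 'tool_pos': [0.566, -0.0, 0.25], 'tool_rot': [-0.001, 0.135, 0.991, 0.0], 'contact_force': [-0.522, 0.503, -0.683], 'ft_torque': [-0.03, 0.001, 0.026], 'grasp_force': 0.0, 'gripper_width': 0.997}
[0.491 0.02  0.393] [[0.269, 0.963, 0.001], [0.917, -0.256, 0.304], [0.293, -0.081, -0.953]]
knob [319.51285116 225.30466232] lock [221.66132819 196.13613568]
```

View pics/w1.png

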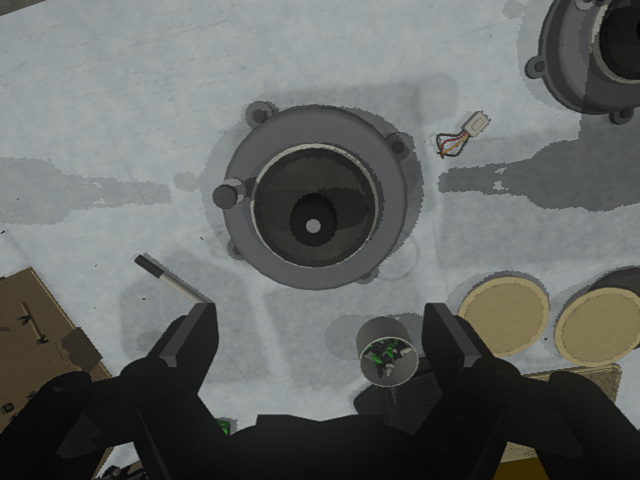

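The wrist view shows the knob's white dot at about (313,226) and the lock cap at about (226,196). The fixture is clear of the fingers. I'll refine both positions by mask.

Run:
```python
from h import *
f=load("w1.npz");g=cv2.cvtColor(f["frame"],6)
m=(g[215:238,300:328]>110).astype('uint8');c=cv2.moments(m,True);k=(300+c['m10']/c['m00'],215+c['m01']/c['m00'])
K=plane(f,k,.113)
m=(g[175:215,205:250]<75).astype('uint8');n,l,st,ce=cv2.connectedComponentsWithStats(m)
print(st,ce)
i=1+st[1:,4].argmax();p=ce[i]+(205,175)
L=plane(f,p,.081)
print(k,K,p,L,np.linalg.norm((L-K)[:2]))
```

```text
[[   0    0   45   40 1167]
 [  21    3    2    1    2]
 [  27    2    1    1    1]
 [  29    2    4    2    6]
 [  34    3   11   23  123]
 [   8    9   26   25  492]
 [  35   11    1    1    1]
 [  35   16    4    3    5]
 [  34   27    2    1    2]
 [  19   37    1    1    1]] [[20.44044559 19.74550129]
 [21.5         3.        ]
 [27.          2.        ]
 [30.5         2.5       ]
 [41.08130081 12.43902439]
 [20.59756098 20.96747967]
 [35.         11.        ]
 [36.6        17.2       ]
 [34.5        27.        ]
 [19.         37.        ]]
(313.1777777777778, 224.24444444444444) [ 0.56472727 -0.00577252  0.113     ] [225.59756098 195.96747967] [ 0.52691455 -0.07688324  0.081     ] 0.08053903300670405
```

>>> play_rows(
  series=[
    [[0, -0.005, -0.03, 0, 0, 0, 0.75], [0, 0, -0.03, 0, 0, 0, 0.75], [0, 0, -0.03, 0, 0, 0, 0.75], [0, 0, -0.03, 0, 0, 0, 0.75], [0, 0, -0.025, 0, 0, 0, 0.75], [0, 0, -0.015, 0, 0, 0, 0.75], [0, 0, -0.01, 0, 0, 0, 0.75], [0, 0, -0.003, 0, 0, 0, 0.75], [0, 0, 0, 0, 0, 0, 0.75]],
  ],
)

```text
time: 2.85
tool_pos: [0.567, -0.004, 0.0789]
tool_rot: [0.0, 0.134, 0.991, -0.0]
contact_force: [-0.0, 0.2, 1.0]
gripper_width: 0.747
grasp_force: 0.0
```

>>> play_rows(
  series=[
    [[0, 0, 0, 0, 0, 0, 0.4], [0, 0, 0, 0, 0, 0, 0.3], [0, 0, 0, 0, 0, 0, 0.3], [0, 0, 0, 0, 0, 0, 0.3], [0, 0, 0, 0, 0, 0, 0.3]],
  ],
)

```text
time: 3.35
tool_pos: [0.5672, -0.006, 0.0805]
tool_rot: [0.001, 0.134, 0.991, -0.002]
contact_force: [-3.7, -4.6, 5.0]
gripper_width: 0.437
grasp_force: 60.9
```

Run:
```python
from plant import manip
from h import *
s=manip.state();print({k:np.round(v,3).tolist() for k,v in s.items()})
```

```text
{'time': 3.35, 'joint_pos': [-0.14, 0.058, 1.872, -0.004, 1.211, -1.44], 'joint_vel': [0.002, 0.0, -0.0, -0.001, 0.001, -0.001], 'joint_efforts': [2.778, -33.106, -32.134, 1.457, -0.898, -0.012], 'tool_pos': [0.567, -0.006, 0.081], 'tool_rot': [0.001, 0.134, 0.991, -0.002], 'contact_force': [-3.676, -4.605, 4.997], 'ft_torque': [-0.953, 0.692, -0.071], 'grasp_force': 60.942, 'gripper_width': 0.437}
```

```bash
cat > rd.py <<'E'
from plant import manip
import numpy as np
from scipy.spatial.transform import Rotation as Ro
s=manip.state();w,x,y,z=s["tool_rot"]
R=Ro.from_quat([x,y,z,w]).as_matrix();yaw=np.degrees(np.arctan2(R[1,1],R[0,1]))
l="t %.2f yaw %.2f tz %.3f F %s pos %s j6 %.3f w %.3f g %.0f"%(s["time"],yaw,s["ft_torque"][2],np.round(s["contact_force"],1),np.round(s["tool_pos"],4),s["joint_pos"][5],s["gripper_width"],s["grasp_force"])
print(l);open("log.txt","a").write(l+"\n")
E
python3 rd.py
```

```text
t 3.35 yaw 74.54 tz -0.071 F [-3.7 -4.6  5. ] pos [ 0.5672 -0.006   0.0805] j6 -1.440 w 0.437 g 61
```

>>> play_rows(
  series=[
    [[-0.001, -0.002, 0.0015, 0, 0, 0, 0.3], [0, 0, 0, 0, 0, 0, 0.3], [0, 0, 0, 0, 0, 0, 0.3]],
  ],
)

```text
time: 3.65
tool_pos: [0.5671, -0.0061, 0.0806]
tool_rot: [0.002, 0.134, 0.991, 0.0]
contact_force: [4.8, 1.1, -2.4]
gripper_width: 0.436
grasp_force: 61.9
```

```bash
python3 rd.py
```

```text
t 3.65 yaw 74.54 tz 0.045 F [ 4.8  1.1 -2.4] pos [ 0.5671 -0.0061  0.0806] j6 -1.444 w 0.436 g 62
```

>>> play_rows(
  series=[
    [[0, 0, 0, 0, 0, -2, 0.3], [0, 0, 0, 0, 0, 0, 0.3]],
  ],
)

```text
time: 3.85
tool_pos: [0.5671, -0.0061, 0.0806]
tool_rot: [0.002, 0.152, 0.988, 0.0]
contact_force: [5.1, 1.3, -2.9]
gripper_width: 0.437
grasp_force: 61.9
```

```bash
python3 rd.py
```

```text
t 3.85 yaw 72.52 tz 0.032 F [ 5.1  1.3 -2.9] pos [ 0.5671 -0.0061  0.0806] j6 -1.408 w 0.437 g 62
```

>>> play_rows(
  series=[
    [[0, 0, 0, 0, 0, -2, 0.3], [0, 0, 0, 0, 0, 0, 0.3]],
  ],
)

```text
time: 4.05
tool_pos: [0.5671, -0.0062, 0.0805]
tool_rot: [0.002, 0.169, 0.986, 0.0]
contact_force: [4.7, 1.2, -3.4]
gripper_width: 0.437
grasp_force: 62.0
```

```bash
python3 rd.py
```

```text
t 4.05 yaw 70.52 tz -0.036 F [ 4.7  1.2 -3.4] pos [ 0.5671 -0.0062  0.0805] j6 -1.373 w 0.437 g 62
```

>>> play_rows(
  series=[
    [[0, 0, 0, 0, 0, -2, 0.3], [0, 0, 0, 0, 0, 0, 0.3]],
  ],
)

```text
time: 4.25
tool_pos: [0.5671, -0.0063, 0.0805]
tool_rot: [0.002, 0.186, 0.982, 0.0]
contact_force: [4.6, 1.7, -3.5]
gripper_width: 0.43
grasp_force: 62.0
```

```bash
python3 rd.py
```

```text
t 4.25 yaw 68.53 tz -0.060 F [ 4.6  1.7 -3.5] pos [ 0.5671 -0.0063  0.0805] j6 -1.338 w 0.430 g 62
```

>>> play_rows(
  series=[
    [[0.0005, 0, 0, 0, 0, -2, 0.3], [0, 0, 0, 0, 0, 0, 0.3]],
  ],
)

```text
time: 4.45
tool_pos: [0.567, -0.0063, 0.0805]
tool_rot: [0.001, 0.203, 0.979, 0.0]
contact_force: [3.8, 0.1, -1.0]
gripper_width: 0.436
grasp_force: 62.2
```

```bash
python3 rd.py
```

```text
t 4.45 yaw 66.56 tz -0.012 F [ 3.8  0.1 -1. ] pos [ 0.567  -0.0063  0.0805] j6 -1.304 w 0.436 g 62
```

>>> play_rows(
  series=[
    [[0, 0, 0, 0, 0, -2, 0.3], [0, 0, 0, 0, 0, 0, 0.3]],
  ],
)

```text
time: 4.65
tool_pos: [0.5671, -0.0064, 0.0806]
tool_rot: [0.001, 0.22, 0.975, 0.0]
contact_force: [4.3, 0.4, -1.4]
gripper_width: 0.436
grasp_force: 62.2
```

```bash
python3 rd.py
```

```text
t 4.65 yaw 64.58 tz -0.111 F [ 4.3  0.4 -1.4] pos [ 0.5671 -0.0064  0.0806] j6 -1.269 w 0.436 g 62
```

>>> play_rows(
  series=[
    [[0, 0, 0, 0, 0, -2, 0.3], [0, 0, 0, 0, 0, 0, 0.3]],
  ],
)

```text
time: 4.85
tool_pos: [0.567, -0.0064, 0.0805]
tool_rot: [0.001, 0.237, 0.972, 0.0]
contact_force: [3.3, 1.1, -0.4]
gripper_width: 0.443
grasp_force: 62.2
```

```bash
python3 rd.py
```

```text
t 4.85 yaw 62.59 tz -0.036 F [ 3.3  1.1 -0.4] pos [ 0.567  -0.0064  0.0805] j6 -1.235 w 0.443 g 62
```

>>> play_rows(
  series=[
    [[0, 0, 0, 0, 0, -2, 0.3], [0, 0, 0, 0, 0, 0, 0.3]],
  ],
)

```text
time: 5.05
tool_pos: [0.567, -0.0064, 0.0805]
tool_rot: [0.001, 0.254, 0.967, 0.0]
contact_force: [5.2, 0.3, 0.1]
gripper_width: 0.436
grasp_force: 62.3
```

```bash
python3 rd.py
```

```text
t 5.05 yaw 60.61 tz -0.037 F [5.2 0.3 0.1] pos [ 0.567  -0.0064  0.0805] j6 -1.200 w 0.436 g 62
```

>>> play_rows(
  series=[
    [[0, 0, 0, 0, 0, -2, 0.3], [0, 0, 0, 0, 0, 0, 0.3]],
  ],
)

```text
time: 5.25
tool_pos: [0.5669, -0.0065, 0.0805]
tool_rot: [0.001, 0.271, 0.963, 0.0]
contact_force: [5.1, -0.1, -0.1]
gripper_width: 0.435
grasp_force: 62.4
```

```bash
python3 rd.py
```

```text
t 5.25 yaw 58.61 tz 0.004 F [ 5.1 -0.1 -0.1] pos [ 0.5669 -0.0065  0.0805] j6 -1.165 w 0.435 g 62
```

>>> play_rows(
  series=[
    [[0, 0, 0, 0, 0, -2, 0.3], [0, 0, 0, 0, 0, 0, 0.3]],
  ],
)

```text
time: 5.45
tool_pos: [0.5669, -0.0065, 0.0805]
tool_rot: [0.001, 0.287, 0.958, 0.0]
contact_force: [5.3, -1.0, 1.2]
gripper_width: 0.435
grasp_force: 62.4
```

```bash
python3 rd.py
```

```text
t 5.45 yaw 56.62 tz -0.040 F [ 5.3 -1.   1.2] pos [ 0.5669 -0.0065  0.0805] j6 -1.131 w 0.435 g 62
```

>>> play_rows(
  series=[
    [[0.0005, 0, 0, 0, 0, -2, 0.3], [0, 0, 0, 0, 0, 0, 0.3]],
  ],
)

```text
time: 5.65
tool_pos: [0.5669, -0.0066, 0.0805]
tool_rot: [0.0, 0.304, 0.953, -0.0]
contact_force: [2.4, -1.5, 3.6]
gripper_width: 0.438
grasp_force: 62.7
```

```bash
python3 rd.py
```

```text
t 5.65 yaw 54.63 tz -0.035 F [ 2.4 -1.5  3.6] pos [ 0.5669 -0.0066  0.0805] j6 -1.096 w 0.438 g 63
```

>>> play_rows(
  series=[
    [[0, 0, 0, 0, 0, -2, 0.3], [0, 0, 0, 0, 0, 0, 0.3]],
  ],
)

```text
time: 5.85
tool_pos: [0.5668, -0.0066, 0.0805]
tool_rot: [0.0, 0.32, 0.947, -0.0]
contact_force: [1.2, -2.1, 4.3]
gripper_width: 0.437
grasp_force: 62.8
```

```bash
python3 rd.py
```

```text
t 5.85 yaw 52.63 tz 0.002 F [ 1.2 -2.1  4.3] pos [ 0.5668 -0.0066  0.0805] j6 -1.061 w 0.437 g 63
```

>>> play_rows(
  series=[
    [[0, 0, 0, 0, 0, -2, 0.3], [0, 0, 0, 0, 0, 0, 0.3]],
  ],
)

```text
time: 6.05
tool_pos: [0.5668, -0.0067, 0.0805]
tool_rot: [0.0, 0.337, 0.942, -0.0]
contact_force: [1.6, -3.1, 5.3]
gripper_width: 0.435
grasp_force: 62.9
```

```bash
python3 rd.py
```

```text
t 6.05 yaw 50.63 tz -0.025 F [ 1.6 -3.1  5.3] pos [ 0.5668 -0.0067  0.0805] j6 -1.026 w 0.435 g 63
```

>>> play_rows(
  series=[
    [[0, 0, 0, 0, 0, -2, 0.3], [0, 0, 0, 0, 0, 0, 0.3]],
  ],
)

```text
time: 6.25
tool_pos: [0.5668, -0.0067, 0.0805]
tool_rot: [0.0, 0.353, 0.936, -0.0]
contact_force: [0.8, -2.8, 5.3]
gripper_width: 0.438
grasp_force: 62.9
```

```bash
python3 rd.py
```

```text
t 6.25 yaw 48.64 tz 0.017 F [ 0.8 -2.8  5.3] pos [ 0.5668 -0.0067  0.0805] j6 -0.991 w 0.438 g 63
```

>>> play_rows(
  series=[
    [[0, 0, 0, 0, 0, -2, 0.3], [0, 0, 0, 0, 0, 0, 0.3]],
  ],
)

```text
time: 6.45
tool_pos: [0.5667, -0.0067, 0.0805]
tool_rot: [0.0, 0.369, 0.929, -0.0]
contact_force: [1.3, -2.4, 5.9]
gripper_width: 0.438
grasp_force: 62.9
```

```bash
python3 rd.py
```

```text
t 6.45 yaw 46.64 tz 0.018 F [ 1.3 -2.4  5.9] pos [ 0.5667 -0.0067  0.0805] j6 -0.956 w 0.438 g 63
```

>>> play_rows(
  series=[
    [[0, 0, 0, 0, 0, -2, 0.3], [0, 0, 0, 0, 0, 0, 0.3]],
  ],
)

```text
time: 6.65
tool_pos: [0.5667, -0.0067, 0.0805]
tool_rot: [0.0, 0.386, 0.923, -0.0]
contact_force: [0.2, -1.8, 5.9]
gripper_width: 0.439
grasp_force: 62.9
```

```bash
python3 rd.py
```

```text
t 6.65 yaw 44.63 tz -0.119 F [ 0.2 -1.8  5.9] pos [ 0.5667 -0.0067  0.0805] j6 -0.921 w 0.439 g 63
```

>>> play_rows(
  series=[
    [[0, 0, 0, 0, 0, -2, 0.3], [0, 0, 0, 0, 0, 0, 0.3]],
  ],
)

```text
time: 6.85
tool_pos: [0.5666, -0.0068, 0.0805]
tool_rot: [0.0, 0.402, 0.916, -0.0]
contact_force: [-0.1, -3.0, 5.7]
gripper_width: 0.439
grasp_force: 62.9
```

```bash
python3 rd.py
```

```text
t 6.85 yaw 42.63 tz -0.032 F [-0.1 -3.   5.7] pos [ 0.5666 -0.0068  0.0805] j6 -0.886 w 0.439 g 63
```

>>> play_rows(
  series=[
    [[0, 0, -0.001, 0, 0, -2, 0.3], [0, 0, 0, 0, 0, 0, 0.3]],
  ],
)

```text
time: 7.05
tool_pos: [0.5666, -0.0068, 0.0805]
tool_rot: [-0.0, 0.418, 0.909, -0.001]
contact_force: [-2.3, -2.4, 10.7]
gripper_width: 0.438
grasp_force: 63.5
```

```bash
python3 rd.py
```

```text
t 7.05 yaw 40.63 tz 0.017 F [-2.3 -2.4 10.7] pos [ 0.5666 -0.0068  0.0805] j6 -0.852 w 0.438 g 63
```

>>> play_rows(
  series=[
    [[0, 0, 0, 0, 0, -2, 0.3], [0, 0, 0, 0, 0, 0, 0.3]],
  ],
)

```text
time: 7.25
tool_pos: [0.5666, -0.0068, 0.0805]
tool_rot: [-0.0, 0.433, 0.901, -0.001]
contact_force: [-2.7, -3.9, 11.1]
gripper_width: 0.431
grasp_force: 63.5
```

```bash
python3 rd.py
```

```text
t 7.25 yaw 38.64 tz 0.008 F [-2.7 -3.9 11.1] pos [ 0.5666 -0.0068  0.0805] j6 -0.817 w 0.431 g 63
```

>>> play_rows(
  series=[
    [[0, 0, 0, 0, 0, -2, 0.3], [0, 0, 0, 0, 0, 0, 0.3]],
  ],
)

```text
time: 7.45
tool_pos: [0.5666, -0.0068, 0.0805]
tool_rot: [-0.0, 0.449, 0.894, -0.001]
contact_force: [-2.9, -2.9, 11.4]
gripper_width: 0.44
grasp_force: 63.5
```

```bash
python3 rd.py
```

```text
t 7.45 yaw 36.64 tz -0.048 F [-2.9 -2.9 11.4] pos [ 0.5666 -0.0068  0.0805] j6 -0.782 w 0.440 g 63
```

>>> play_rows(
  series=[
    [[0, 0, 0, 0, 0, -2, 0.3], [0, 0, 0, 0, 0, 0, 0.3]],
  ],
)

```text
time: 7.65
tool_pos: [0.5665, -0.0069, 0.0805]
tool_rot: [-0.0, 0.465, 0.886, -0.001]
contact_force: [-2.5, -2.6, 11.5]
gripper_width: 0.441
grasp_force: 63.5
```

```bash
python3 rd.py
```

```text
t 7.65 yaw 34.63 tz -0.055 F [-2.5 -2.6 11.5] pos [ 0.5665 -0.0069  0.0805] j6 -0.747 w 0.441 g 64
```

>>> play_rows(
  series=[
    [[0, 0, 0, 0, 0, -2, 0.3], [0, 0, 0, 0, 0, 0, 0.3]],
  ],
)

```text
time: 7.85
tool_pos: [0.5665, -0.0069, 0.0805]
tool_rot: [-0.0, 0.48, 0.877, -0.001]
contact_force: [-3.0, -2.6, 11.0]
gripper_width: 0.444
grasp_force: 63.4
```

```bash
python3 rd.py
```

```text
t 7.85 yaw 32.62 tz -0.013 F [-3.  -2.6 11. ] pos [ 0.5665 -0.0069  0.0805] j6 -0.712 w 0.444 g 63
```

>>> play_rows(
  series=[
    [[0, 0, 0, 0, 0, -2, 0.3], [0, 0, 0, 0, 0, 0, 0.3]],
  ],
)

```text
time: 8.05
tool_pos: [0.5664, -0.0069, 0.0804]
tool_rot: [-0.0, 0.495, 0.869, -0.001]
contact_force: [-2.9, -4.0, 11.9]
gripper_width: 0.435
grasp_force: 63.5
```

```bash
python3 rd.py
```

```text
t 8.05 yaw 30.61 tz -0.355 F [-2.9 -4.  11.9] pos [ 0.5664 -0.0069  0.0804] j6 -0.677 w 0.435 g 64
```

>>> play_rows(
  series=[
    [[0, 0, 0, 0, 0, -2, 0.3], [0, 0, 0, 0, 0, 0, 0.3]],
  ],
)

```text
time: 8.25
tool_pos: [0.5664, -0.007, 0.0805]
tool_rot: [-0.0, 0.51, 0.86, -0.001]
contact_force: [-3.0, -3.1, 11.6]
gripper_width: 0.438
grasp_force: 63.6
```

```bash
python3 rd.py
```

```text
t 8.25 yaw 28.71 tz 0.238 F [-3.  -3.1 11.6] pos [ 0.5664 -0.007   0.0805] j6 -0.643 w 0.438 g 64
```

First click felt at yaw ≈29.5°. The torque was −0.36 there and then +0.24.

>>> play_rows(
  series=[
    [[0, 0, 0.001, 0, 0, -2, 0.3], [0, 0, 0, 0, 0, 0, 0.3]],
  ],
)

```text
time: 8.45
tool_pos: [0.5663, -0.007, 0.0805]
tool_rot: [-0.0, 0.525, 0.851, -0.001]
contact_force: [-1.0, -4.5, 6.5]
gripper_width: 0.437
grasp_force: 63.0
```

```bash
python3 rd.py
```

```text
t 8.45 yaw 26.66 tz 0.116 F [-1.  -4.5  6.5] pos [ 0.5663 -0.007   0.0805] j6 -0.608 w 0.437 g 63
```

>>> play_rows(
  series=[
    [[0, 0, 0, 0, 0, -2, 0.3], [0, 0, 0, 0, 0, 0, 0.3]],
  ],
)

```text
time: 8.65
tool_pos: [0.5662, -0.007, 0.0805]
tool_rot: [-0.0, 0.54, 0.842, -0.001]
contact_force: [-1.7, -4.4, 7.5]
gripper_width: 0.44
grasp_force: 63.1
```

```bash
python3 rd.py
```

```text
t 8.65 yaw 24.62 tz -0.002 F [-1.7 -4.4  7.5] pos [ 0.5662 -0.007   0.0805] j6 -0.572 w 0.440 g 63
```

>>> play_rows(
  series=[
    [[0, 0, 0, 0, 0, -2, 0.3], [0, 0, 0, 0, 0, 0, 0.3]],
  ],
)

```text
time: 8.85
tool_pos: [0.5662, -0.007, 0.0805]
tool_rot: [-0.0, 0.555, 0.832, -0.001]
contact_force: [-0.9, -4.2, 7.7]
gripper_width: 0.442
grasp_force: 63.1
```

```bash
python3 rd.py
```

```text
t 8.85 yaw 22.62 tz 0.073 F [-0.9 -4.2  7.7] pos [ 0.5662 -0.007   0.0805] j6 -0.537 w 0.442 g 63
```

>>> play_rows(
  series=[
    [[0, 0, 0, 0, 0, -2, 0.3], [0, 0, 0, 0, 0, 0, 0.3]],
  ],
)

```text
time: 9.05
tool_pos: [0.5662, -0.007, 0.0805]
tool_rot: [-0.0, 0.569, 0.822, -0.001]
contact_force: [-0.6, -4.7, 8.1]
gripper_width: 0.437
grasp_force: 63.1
```

```bash
python3 rd.py
```

```text
t 9.05 yaw 20.63 tz 0.004 F [-0.6 -4.7  8.1] pos [ 0.5662 -0.007   0.0805] j6 -0.502 w 0.437 g 63
```

>>> play_rows(
  series=[
    [[0, 0, 0, 0, 0, -2, 0.3], [0, 0, 0, 0, 0, 0, 0.3]],
  ],
)

```text
time: 9.25
tool_pos: [0.5661, -0.007, 0.0805]
tool_rot: [-0.0, 0.583, 0.812, -0.001]
contact_force: [-2.1, -5.6, 9.0]
gripper_width: 0.439
grasp_force: 63.1
```

```bash
python3 rd.py
```

```text
t 9.25 yaw 18.63 tz 0.002 F [-2.1 -5.6  9. ] pos [ 0.5661 -0.007   0.0805] j6 -0.468 w 0.439 g 63
```

>>> play_rows(
  series=[
    [[0, 0, 0, 0, 0, -2, 0.3], [0, 0, 0, 0, 0, 0, 0.3]],
  ],
)

```text
time: 9.45
tool_pos: [0.5661, -0.0071, 0.0805]
tool_rot: [-0.0, 0.598, 0.802, -0.001]
contact_force: [-1.9, -5.0, 8.0]
gripper_width: 0.433
grasp_force: 63.2
```

```bash
python3 rd.py
```

```text
t 9.45 yaw 16.60 tz -0.075 F [-1.9 -5.   8. ] pos [ 0.5661 -0.0071  0.0805] j6 -0.432 w 0.433 g 63
```

>>> play_rows(
  series=[
    [[0, 0, 0, 0, 0, -2, 0.3], [0, 0, 0, 0, 0, 0, 0.3]],
  ],
)

```text
time: 9.65
tool_pos: [0.566, -0.0071, 0.0805]
tool_rot: [-0.0, 0.612, 0.791, -0.001]
contact_force: [-2.8, -4.6, 8.7]
gripper_width: 0.438
grasp_force: 63.2
```

```bash
python3 rd.py
```

```text
t 9.65 yaw 14.59 tz -0.426 F [-2.8 -4.6  8.7] pos [ 0.566  -0.0071  0.0805] j6 -0.397 w 0.438 g 63
```

>>> play_rows(
  series=[
    [[0, 0, 0, 0, 0, -2, 0.3], [0, 0, 0, 0, 0, 0, 0.3]],
  ],
)

```text
time: 9.85
tool_pos: [0.566, -0.0071, 0.0805]
tool_rot: [-0.0, 0.625, 0.781, -0.001]
contact_force: [-2.4, -4.7, 8.4]
gripper_width: 0.439
grasp_force: 63.2
```

```bash
python3 rd.py
```

```text
t 9.85 yaw 12.68 tz 0.167 F [-2.4 -4.7  8.4] pos [ 0.566  -0.0071  0.0805] j6 -0.364 w 0.439 g 63
```

Second click felt at yaw ≈13.5°. The third can be at −0.9° or beyond, so I'll stop at about 2.7° and go finer from there.

>>> play_rows(
  series=[
    [[0, 0, 0, 0, 0, -2, 0.3], [0, 0, 0, 0, 0, 0, 0.3]],
  ],
)

```text
time: 10.05
tool_pos: [0.5659, -0.0071, 0.0805]
tool_rot: [-0.0, 0.638, 0.77, -0.001]
contact_force: [-3.1, -4.6, 8.7]
gripper_width: 0.435
grasp_force: 63.2
```

```bash
python3 rd.py
```

```text
t 10.05 yaw 10.65 tz 0.088 F [-3.1 -4.6  8.7] pos [ 0.5659 -0.0071  0.0805] j6 -0.328 w 0.435 g 63
```

>>> play_rows(
  series=[
    [[0, 0, 0, 0, 0, -2, 0.3], [0, 0, 0, 0, 0, 0, 0.3]],
  ],
)

```text
time: 10.25
tool_pos: [0.5658, -0.0071, 0.0805]
tool_rot: [-0.0, 0.652, 0.758, -0.001]
contact_force: [-2.8, -4.8, 9.0]
gripper_width: 0.436
grasp_force: 63.2
```

```bash
python3 rd.py
```

```text
t 10.25 yaw 8.64 tz -0.063 F [-2.8 -4.8  9. ] pos [ 0.5658 -0.0071  0.0805] j6 -0.293 w 0.436 g 63
```

>>> play_rows(
  series=[
    [[0, 0, 0, 0, 0, -2, 0.3], [0, 0, 0, 0, 0, 0, 0.3]],
  ],
)

```text
time: 10.45
tool_pos: [0.5658, -0.0071, 0.0805]
tool_rot: [-0.0, 0.665, 0.747, -0.001]
contact_force: [-2.9, -4.4, 8.1]
gripper_width: 0.438
grasp_force: 63.3
```

```bash
python3 rd.py
```

```text
t 10.45 yaw 6.62 tz -0.086 F [-2.9 -4.4  8.1] pos [ 0.5658 -0.0071  0.0805] j6 -0.258 w 0.438 g 63
```

>>> play_rows(
  series=[
    [[0, 0, 0, 0, 0, -2, 0.3], [0, 0, 0, 0, 0, 0, 0.3]],
  ],
)

```text
time: 10.65
tool_pos: [0.5657, -0.0071, 0.0805]
tool_rot: [-0.001, 0.678, 0.735, -0.001]
contact_force: [-3.3, -5.4, 9.0]
gripper_width: 0.434
grasp_force: 63.3
```

```bash
python3 rd.py
```

```text
t 10.65 yaw 4.63 tz 0.026 F [-3.3 -5.4  9. ] pos [ 0.5657 -0.0071  0.0805] j6 -0.223 w 0.434 g 63
```

>>> play_rows(
  series=[
    [[0, 0, 0, 0, 0, -2, 0.3], [0, 0, 0, 0, 0, 0, 0.3]],
  ],
)

```text
time: 10.85
tool_pos: [0.5657, -0.0071, 0.0805]
tool_rot: [-0.001, 0.691, 0.723, -0.001]
contact_force: [-3.1, -5.5, 10.2]
gripper_width: 0.438
grasp_force: 63.3
```

```bash
python3 rd.py
```

```text
t 10.85 yaw 2.62 tz -0.068 F [-3.1 -5.5 10.2] pos [ 0.5657 -0.0071  0.0805] j6 -0.188 w 0.438 g 63
```

>>> play_rows(
  series=[
    [[0, 0, 0, 0, 0, -1, 0.3], [0, 0, 0, 0, 0, 0, 0.3]],
  ],
)

```text
time: 11.05
tool_pos: [0.5657, -0.0071, 0.0804]
tool_rot: [-0.001, 0.697, 0.717, -0.002]
contact_force: [-4.7, -5.3, 9.0]
gripper_width: 0.442
grasp_force: 63.3
```

```bash
python3 rd.py
```

```text
t 11.05 yaw 1.63 tz -0.043 F [-4.7 -5.3  9. ] pos [ 0.5657 -0.0071  0.0804] j6 -0.171 w 0.442 g 63
```

>>> play_rows(
  series=[
    [[0, 0, 0, 0, 0, -1, 0.3], [0, 0, 0, 0, 0, 0, 0.3]],
  ],
)

```text
time: 11.25
tool_pos: [0.5656, -0.0071, 0.0804]
tool_rot: [-0.001, 0.703, 0.711, -0.002]
contact_force: [-4.0, -5.9, 9.0]
gripper_width: 0.435
grasp_force: 63.3
```

```bash
python3 rd.py
```

```text
t 11.25 yaw 0.64 tz -0.014 F [-4.  -5.9  9. ] pos [ 0.5656 -0.0071  0.0804] j6 -0.154 w 0.435 g 63
```

>>> play_rows(
  series=[
    [[0, 0, 0, 0, 0, -1, 0.3], [0, 0, 0, 0, 0, 0, 0.3]],
  ],
)

```text
time: 11.45
tool_pos: [0.5656, -0.0071, 0.0805]
tool_rot: [-0.001, 0.709, 0.705, -0.002]
contact_force: [-3.9, -5.4, 10.3]
gripper_width: 0.44
grasp_force: 63.3
```

```bash
python3 rd.py
```

```text
t 11.45 yaw -0.37 tz -0.006 F [-3.9 -5.4 10.3] pos [ 0.5656 -0.0071  0.0805] j6 -0.136 w 0.440 g 63
```

>>> play_rows(
  series=[
    [[-0.0005, -0.0005, 0.001, 0, 0, -1, 0.3], [0, 0, 0, 0, 0, 0, 0.3]],
  ],
)

```text
time: 11.65
tool_pos: [0.5655, -0.0071, 0.0805]
tool_rot: [-0.0, 0.716, 0.698, -0.001]
contact_force: [0.9, -4.7, 3.0]
gripper_width: 0.438
grasp_force: 62.6
```

```bash
python3 rd.py
```

```text
t 11.65 yaw -1.42 tz -0.005 F [ 0.9 -4.7  3. ] pos [ 0.5655 -0.0071  0.0805] j6 -0.119 w 0.438 g 63
```

>>> play_rows(
  series=[
    [[0, 0, 0, 0, 0, -1, 0.3], [0, 0, 0, 0, 0, 0, 0.3]],
  ],
)

```text
time: 11.85
tool_pos: [0.5655, -0.0071, 0.0805]
tool_rot: [-0.0, 0.722, 0.692, -0.001]
contact_force: [-0.5, -5.2, 3.0]
gripper_width: 0.437
grasp_force: 62.7
```

```bash
python3 rd.py
```

```text
t 11.85 yaw -2.47 tz -0.036 F [-0.5 -5.2  3. ] pos [ 0.5655 -0.0071  0.0805] j6 -0.100 w 0.437 g 63
```

>>> play_rows(
  series=[
    [[0, 0, 0, 0, 0, -1, 0.3], [0, 0, 0, 0, 0, 0, 0.3]],
  ],
)

```text
time: 12.05
tool_pos: [0.5655, -0.0071, 0.0805]
tool_rot: [-0.0, 0.728, 0.685, -0.001]
contact_force: [-1.4, -7.0, 3.1]
gripper_width: 0.438
grasp_force: 62.7
```

```bash
python3 rd.py
```

```text
t 12.05 yaw -3.48 tz -0.157 F [-1.4 -7.   3.1] pos [ 0.5655 -0.0071  0.0805] j6 -0.083 w 0.438 g 63
```

>>> play_rows(
  series=[
    [[0, 0, 0, 0, 0, -1, 0.3], [0, 0, 0, 0, 0, 0, 0.3]],
  ],
)

```text
time: 12.25
tool_pos: [0.5655, -0.0071, 0.0805]
tool_rot: [-0.0, 0.734, 0.679, -0.001]
contact_force: [-0.7, -4.8, 3.8]
gripper_width: 0.438
grasp_force: 62.7
```

```bash
python3 rd.py
```

```text
t 12.25 yaw -4.50 tz -0.327 F [-0.7 -4.8  3.8] pos [ 0.5655 -0.0071  0.0805] j6 -0.065 w 0.438 g 63
```

>>> play_rows(
  series=[
    [[0, 0, 0, 0, 0, -1, 0.3], [0, 0, 0, 0, 0, 0, 0.3]],
  ],
)

```text
time: 12.45
tool_pos: [0.5655, -0.0071, 0.0805]
tool_rot: [-0.0, 0.74, 0.672, -0.001]
contact_force: [-0.9, -5.7, 3.8]
gripper_width: 0.435
grasp_force: 62.7
```

```bash
python3 rd.py
```

```text
t 12.45 yaw -5.51 tz -0.332 F [-0.9 -5.7  3.8] pos [ 0.5655 -0.0071  0.0805] j6 -0.047 w 0.435 g 63
```

>>> play_rows(
  series=[
    [[0, 0, 0, 0, 0, -1, 0.3], [0, 0, 0, 0, 0, 0, 0.3]],
  ],
)

```text
time: 12.65
tool_pos: [0.5654, -0.0071, 0.0805]
tool_rot: [-0.0, 0.746, 0.666, -0.001]
contact_force: [-0.6, -5.8, 3.2]
gripper_width: 0.43
grasp_force: 62.7
```

```bash
python3 rd.py
```

```text
t 12.65 yaw -6.50 tz -0.230 F [-0.6 -5.8  3.2] pos [ 0.5654 -0.0071  0.0805] j6 -0.030 w 0.430 g 63
```

>>> play_rows(
  series=[
    [[0, 0, 0, 0, 0, -0.5, 0.3], [0, 0, 0, 0, 0, 0, 0.3]],
  ],
)

```text
time: 12.85
tool_pos: [0.5654, -0.0071, 0.0805]
tool_rot: [-0.0, 0.749, 0.663, -0.001]
contact_force: [-0.7, -5.3, 3.5]
gripper_width: 0.437
grasp_force: 62.7
```

```bash
python3 rd.py
```

```text
t 12.85 yaw -6.94 tz 0.030 F [-0.7 -5.3  3.5] pos [ 0.5654 -0.0071  0.0805] j6 -0.022 w 0.437 g 63
```

>>> play_rows(
  series=[
    [[0, 0, 0, 0, 0, -0.5, 0.3], [0, 0, 0, 0, 0, 0, 0.3]],
  ],
)

```text
time: 13.05
tool_pos: [0.5654, -0.0071, 0.0805]
tool_rot: [-0.0, 0.751, 0.66, -0.001]
contact_force: [-0.7, -4.8, 3.8]
gripper_width: 0.436
grasp_force: 62.7
```

```bash
python3 rd.py
```

```text
t 13.05 yaw -7.38 tz 0.336 F [-0.7 -4.8  3.8] pos [ 0.5654 -0.0071  0.0805] j6 -0.014 w 0.436 g 63
```

Third click: the torque crosses zero at yaw ≈ −6.95°. I'll back off 0.4°, release and rise.

>>> play_rows(
  series=[
    [[0, 0, 0, 0, 0, 0.4, 0.3], [0, 0, 0, 0, 0, 0, 0.3]],
  ],
)

```text
time: 13.25
tool_pos: [0.5654, -0.0071, 0.0805]
tool_rot: [-0.0, 0.749, 0.662, -0.001]
contact_force: [-0.9, -5.0, 3.7]
gripper_width: 0.437
grasp_force: 62.7
```

```bash
python3 rd.py
```

```text
t 13.25 yaw -7.02 tz 0.145 F [-0.9 -5.   3.7] pos [ 0.5654 -0.0071  0.0805] j6 -0.021 w 0.437 g 63
```

>>> play_rows(
  series=[
    [[0, 0, 0, 0, 0, 0, 0.75], [0, 0, 0, 0, 0, 0, 0.75], [0, 0, 0, 0, 0, 0, 0.75], [0, 0, 0.01, 0, 0, 0, 0.75], [0, 0, 0.03, 0, 0, 0, 0.75], [0, 0, 0.04, 0, 0, 0, 0.75], [0, 0, 0.04, 0, 0, 0, 0.75], [0, 0, 0.03, 0, 0, 0, 0.75], [0, 0, 0, 0, 0, 0, 0.75]],
  ],
)

```text
time: 14.15
tool_pos: [0.5691, -0.0069, 0.2383]
tool_rot: [0.004, 0.749, 0.662, 0.004]
contact_force: [0.1, -0.3, 0.7]
gripper_width: 0.748
grasp_force: 0.0
```

>>> play_rows(
  series=[
    [[-0.008, -0.014, 0, 0, 0, 0, 0], [-0.008, -0.014, 0, 0, 0, 0, 0], [-0.008, -0.014, 0, 0, 0, 0, 0], [-0.008, -0.014, 0, 0, 0, 0, 0], [-0.007, -0.014, 0, 0, 0, 0, 0], [0, 0, 0, 0, 0, 0, 0], [0, 0, 0, 0, 0, 0, 0]],
  ],
)

```text
time: 14.85
tool_pos: [0.5269, -0.0772, 0.2308]
tool_rot: [-0.0, 0.75, 0.662, 0.0]
contact_force: [0.1, 0.3, 0.1]
gripper_width: 0.0
grasp_force: 0.0
```

Run:
```python
import rd
from plant import manip
from h import *
f=manip.grab_frame("wrist");np.savez("w2.npz",**f);cv2.imwrite("pics/w2.png",f["frame"])
print("knob",proj(f,(.566,-.0065,.113)),"lock",proj(f,(.527,-.078,.082)),"tcp",proj(f,manip.state()["tool_pos"]))
```

```text
t 14.85 yaw -7.13 tz 0.017 F [0.1 0.3 0.1] pos [ 0.5269 -0.0772  0.2308] j6 -0.161 w 0.000 g 0
knob [362.59162169 128.07806113] lock [320.16717681 220.78345273] tcp [320.56956497 303.87765839]
```

View pics/w2.png

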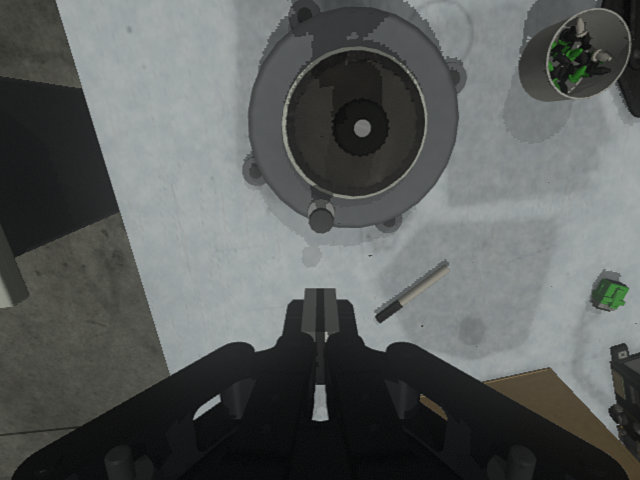

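The wrist view shows the lock cap at (320,218) and the knob dot at (362,128), both as predicted. The shut fingers are above the cap, so I'll descend, slowing near it.

>>> play_rows(
  series=[
    [[0, 0, -0.03, 0, 0, 0, 0], [0, 0, -0.04, 0, 0, 0, 0], [0, 0, -0.04, 0, 0, 0, 0], [0, 0, -0.02, 0, 0, 0, 0], [0, 0, -0.012, 0, 0, 0, 0], [0, 0, 0, 0, 0, 0, 0]],
  ],
)

```text
time: 15.5
tool_pos: [0.5262, -0.076, 0.0871]
tool_rot: [-0.001, 0.749, 0.663, -0.001]
contact_force: [-0.8, 0.7, 0.4]
gripper_width: -0.002
grasp_force: 0.0
```

>>> play_rows(
  series=[
    [[0, 0, -0.002, 0, 0, 0, 0], [0, 0, -0.002, 0, 0, 0, 0], [0, 0, -0.002, 0, 0, 0, 0], [0, 0, 0, 0, 0, 0, 0]],
  ],
)

```text
time: 15.9
tool_pos: [0.5275, -0.0768, 0.0834]
tool_rot: [0.0, 0.749, 0.662, 0.0]
contact_force: [-0.2, -0.4, 0.2]
gripper_width: -0.0
grasp_force: 0.0
```

>>> play_rows(
  series=[
    [[0, 0, -0.001, 0, 0, 0, 0], [0, 0, -0.001, 0, 0, 0, 0], [0, 0, 0, 0, 0, 0, 0]],
  ],
)

```text
time: 16.2
tool_pos: [0.5274, -0.0768, 0.0812]
tool_rot: [0.0, 0.749, 0.662, 0.0]
contact_force: [0.4, 0.0, 2.2]
gripper_width: 0.004
grasp_force: 0.9
```

Contact at 81 mm with 2–3 N. I'll continue slowly through the pin depth at 78 mm.

>>> play_rows(
  series=[
    [[0, 0, -0.001, 0, 0, 0, 0], [0, 0, -0.001, 0, 0, 0, 0], [0, 0, -0.001, 0, 0, 0, 0], [0, 0, 0, 0, 0, 0, 0]],
  ],
)

```text
time: 16.6
tool_pos: [0.5273, -0.0768, 0.0778]
tool_rot: [0.0, 0.749, 0.662, 0.0]
contact_force: [1.9, 0.2, 1.0]
gripper_width: -0.001
grasp_force: 0.8
```

>>> play_rows(
  series=[
    [[0, 0, -0.001, 0, 0, 0, 0], [0, 0, -0.001, 0, 0, 0, 0], [0, 0, 0, 0, 0, 0, 0]],
  ],
)

```text
time: 16.9
tool_pos: [0.5272, -0.0768, 0.0758]
tool_rot: [0.0, 0.749, 0.662, 0.0]
contact_force: [0.3, -1.2, 2.6]
gripper_width: 0.0
grasp_force: 1.0
```

The pin goes past 4 mm with no added force (75.8 mm), so it's in the slot. Now on to the bottom.

>>> play_rows(
  series=[
    [[0, 0, -0.001, 0, 0, 0, 0], [0, 0, -0.001, 0, 0, 0, 0], [0, 0, -0.001, 0, 0, 0, 0], [0, 0, 0, 0, 0, 0, 0]],
  ],
)

```text
time: 17.3
tool_pos: [0.527, -0.0767, 0.0726]
tool_rot: [-0.0, 0.749, 0.662, -0.0]
contact_force: [1.4, -0.4, 1.9]
gripper_width: 0.004
grasp_force: 1.0
```

>>> play_rows(
  series=[
    [[0, 0, -0.001, 0, 0, 0, 0], [0, 0, -0.001, 0, 0, 0, 0], [0, 0, -0.001, 0, 0, 0, 0], [0, 0, 0, 0, 0, 0, 0]],
  ],
)

```text
time: 17.7
tool_pos: [0.5269, -0.0767, 0.0695]
tool_rot: [-0.0, 0.749, 0.662, -0.0]
contact_force: [1.6, 1.2, 1.5]
gripper_width: -0.001
grasp_force: 0.6
```

>>> play_rows(
  series=[
    [[0, 0, -0.001, 0, 0, 0, 0], [0, 0, -0.001, 0, 0, 0, 0], [0, 0, -0.001, 0, 0, 0, 0], [0, 0, 0, 0, 0, 0, 0]],
  ],
)

```text
time: 18.1
tool_pos: [0.5271, -0.0767, 0.068]
tool_rot: [-0.0, 0.749, 0.662, -0.0]
contact_force: [-2.9, 1.1, 9.1]
gripper_width: -0.002
grasp_force: 4.7
```

At 68.0 mm with 9 N it has bottomed. I'll press a touch more to be sure, then lift away and look.

>>> play_rows(
  series=[
    [[0, 0, -0.001, 0, 0, 0, 0], [0, 0, -0.001, 0, 0, 0, 0], [0, 0, 0, 0, 0, 0, 0]],
  ],
)

```text
time: 18.4
tool_pos: [0.5274, -0.0767, 0.0679]
tool_rot: [-0.0, 0.749, 0.662, -0.0]
contact_force: [-7.5, 1.3, 19.4]
gripper_width: 0.003
grasp_force: 9.8
```

>>> play_rows(
  series=[
    [[0, 0, 0.01, 0, 0, 0, 0], [0, 0, 0.03, 0, 0, 0, 0], [0, 0, 0.04, 0, 0, 0, 0], [0, 0, 0.04, 0, 0, 0, 0], [0, 0, 0.046, 0, 0, 0, 0], [0, 0, 0, 0, 0, 0, 0], [0, 0, 0, 0, 0, 0, 0]],
  ],
)

```text
time: 19.1
tool_pos: [0.5274, -0.0768, 0.2319]
tool_rot: [0.001, 0.749, 0.662, 0.001]
contact_force: [-0.9, -0.3, 0.2]
gripper_width: -0.003
grasp_force: 0.0
```

Run:
```python
import rd
from plant import manip
from h import *
f=manip.grab_frame("wrist");g=manip.grab_frame("side")
print("lock if down",proj(f,(.527,-.077,.068)),"if up",proj(f,(.527,-.077,.082)))
cv2.imwrite("pics/w3.png",np.hstack([cv2.resize(f["frame"],(400,300)),cv2.resize(g["frame"][215:365,215:415],(400,300))]))
```

```text
t 19.10 yaw -7.05 tz -0.009 F [-0.9 -0.3  0.2] pos [ 0.5274 -0.0768  0.2319] j6 -0.161 w -0.003 g 0
lock if down [319.16467004 215.70460647] if up [319.17325379 219.74183778]
```

View pics/w3.png

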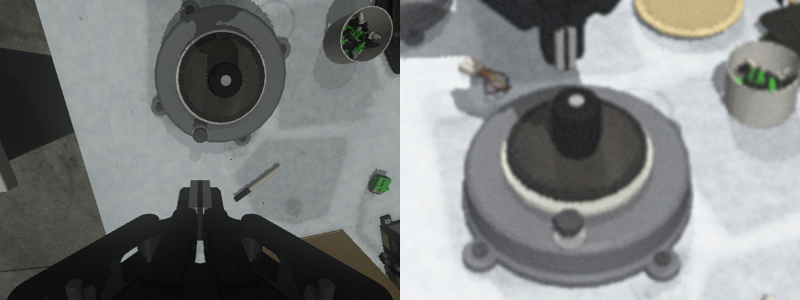

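The button now sits visibly lower, close above its collar (right half, about (568,225)). The knob stands, the small things are undisturbed and the arm is clear. I'm handing in.

```bash
python3 -c "
from plant import manip
print(manip.job_done())"
```

```text
the job is handed in; nothing more can be done
None
```

The larger fixture's knob rests in its third click, counted by torque. The lock button is fully down: the fingertips bottomed out at 68 mm, and the pin met no extra resistance on the way. The job was handed in at about 19 s of arm time with the arm clear; no verdict was returned.

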